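# Check a mounting plate for square on a closed control box

## Task

Lower the hinged lid of the small blue control box until it is fully closed. Then take the fitter's square by its wooden stock and press it into the corner between the closed lid and the upright steel plate behind it, stock down flat on the lid, outer edge of the blade flat against the plate, until both faces touch. Finish while still holding the square pressed into that corner, without letting go, and leave the multimeter, screwdriver and tape roll where they are.

Things in the scene. Friction and masses are not known exactly. Their poses are not given: they have to be found in the camera images.
- upright: Upright steel plate, 116 mm wide, 6 thick, fixed behind the blue box (158 mm deep, 130 wide), rising 106 mm above the closed lid; box, lid and plate are one fixed unit. Origin: middle of its front face (towards the lid), level with the closed lid's top, 62 mm above the table. x points level from the lid into the plate, y left along the plate, z up.
- lid (a joint): Lid angle (rad): 0 closed and level; grows to 1.3 as the front edge rises. The hinge runs along the upright's y axis, 7 mm in front of the upright's face and 5 mm below the closed lid's top (x = -7, z = -5 mm in the upright's frame). Stiff hinge: the lid stays at any angle; a few newtons from above on its free edge swing it down.
- control_box: Blue steel control box, fixed, 158 mm deep, 130 wide, 56 high, with its lid: flat, light grey, 162 mm from hinge to free edge, 134 wide, 5 thick, black pull tab (14 mm long, 36 wide) in the middle of the free edge. Origin: centre of the box's underside; axes parallel to the upright's, whose face is at x = +87 mm of the box.
- lid_edge (a point): Middle of the lid's free front edge, on its top surface, 162 mm from the hinge edge, where the black tab begins.
- square: Fitter's square, loose, about 0.24 kg, standing on its stock. Dark wooden stock 140 mm long, 22 thick, 36 high; steel blade 22 mm wide, 8 thick, rising at one end to 100 mm above the underside. Origin: outer corner, on the underside at the blade end, mid thickness. x points level out of the blade's outer edge, flush with the stock's end (x = 0); stock along -x; y across its thickness; z up the blade.
- square_grip (a point): Where to hold the square: centre of the wooden stock in thickness and height, 18 mm above the underside, 80 mm behind the blade's outer edge (at x = -80 mm, z = 18 mm of the square). Axes as the square's; close the fingers along y on the 22 mm thickness.
- multimeter: Orange hand multimeter, 150x74x44 mm, lying left of the box; bystander. Origin: centre of its underside.
- screwdriver_cross: Screwdriver with yellow handle, 225 mm long, lying along y near the table's front edge; bystander. Origin at its underside.
- tape_yellow: Roll of yellow tape, 63 mm across, 20 mm high, at the right; bystander. Origin: centre of its underside.

How it is judged:
By the outcome, as a careful person would: the job done as asked, in the order asked, and still so for the second after the job is handed in, while the arm keeps its last pose, push and grip.
It also fails if it takes over 72 s, if anything falls off the work surface, if the arm or the gripper's body presses on something with over 40 N, if the wrist force passes 120 N, or if a joint passes its speed limit or range.

## Robot

A 6-joint arm with a two-finger parallel gripper is mounted at the origin on a cart in front of the work surface, level with it; the furniture and walls round the work are solid. World frame = base frame: x ahead of the robot, y to its left, z up, the work surface at z = 0. Lengths are in mm, angles in rad, forces in N, time in s.
With the tool pointing down it reaches from about 350 to 775 mm from the base axis. Payload 7.3 kg.
Tool frame: the origin (TCP) lies midway between the tips of the shut fingers; the grasp point (between the pads) lies 19 mm behind it; z points along the fingers, y is the line along which they close (so a half turn about z gives the same grasp; the last joint's range is limited). The gripper opens to 92 mm and grips with 3 to 60 N. Pads are 19 mm wide; open, the fingers measure 130 mm over their backs; the gripper's body (75 mm by 190 mm) begins 47 mm behind the grasp point.
Start: joints at [1.068, 0.342, 1.524, -0, 1.275, -0.146], TCP at [183.357, 491.96, 226.741] pointing down, gripper open.
Joint ranges: [-2.53, 2.53], [-0.77, 2.02], [0.04, 2.7], [-1, 4.14], [0.28, 2.66], [-3.11, 3.11]. Speed limits (rad/s): [2.57, 2.57, 3.14, 3.14, 3.14, 3.14].

## Interface

Orientations are given as [roll, pitch, yaw] about the fixed x, y, z axes, in that order (R = Rz(yaw) Ry(pitch) Rx(roll)).
In Python, from plant import bot gives the robot as it stands.
- The arm moves only by the tool jog_arm, never from a script. Its arguments are lists of equal length, an entry for each row: "dp": the shift along the tool's x, y, z in m, a list of three; "twist": the turn about the tool's z in degrees. A call has 1 to 10 rows; each row shifts and turns the commanded pose from where the row before left it, along the tool's axes as they then stand; what a row does not reach is not made up. A row lasts 1/8 s, in which the tool goes at most 62.5 mm and 10.7 degrees, less where a joint would pass 70% of its speed; a pose out of reach is approached as far as the arm can. A call is refused whole if a number of a shift passes 0.0625 or a number of a turn 10.7, either way. A call with a gripper value outside its range is refused whole. "jaw" is the finger opening in m, from 0 to 0.0918, set as the call begins (left out, the last holds). The fingers move at their own pace and stop on an object; the grip force is fixed at half the most. Time passes only in rows, so rows that do not move let the fingers close. It gives the time, the measured TCP pose, the force, the opening and the grip force at its end, in the units of the state.
- bot.get_obs(): the state, without advancing time (a new reading comes with each control period).
- bot.capture(name): name is "scene" or "top" or "wrist"; returns the picture (480x640x3 uint8, blue, green, red); there is no depth.
- bot.camera_params(name): a dict with "fx", "fy", "cx", "cy" (pixels), "R" (3x3) and "t" (3): a world point X has camera coordinates R X + t. Camera axes: x right, y down, z forward; pixel columns grow to the right and rows downward; lengths in mm; the calibration is good to about 2 mm. A picture is of the moment at which its call begins: read the wrist's pose just before it. camera_params takes no time and is no camera call; for the wrist camera it gives the pose at the moment of the call.
- bot.close_job(): hands the job in; it is judged then, once.
Trained networks look in the newest picture that a camera, given by its name, has taken for a name from the list of things; names that differ only in an ending like _2 or _b are one class to them, and where a whole thing is asked for, a point or a joint stands for the part that bears it (a point fixed in the world has none). Each returns a list of dicts, best first, with "confidence" (0 to 1); they miss things now and then, are a little off and sometimes report something else, mostly with a low value. They report only what shows in the picture. A call takes as long as a camera call.
- bot.find_in(camera, label): "bbox" ([centre column, centre row, width, height] in pixels, round what is visible of it).
- bot.masks_of(camera, label): "pixels" (480x640 bool, what is visible of it) and "bbox" ([centre column, centre row, width, height] in pixels, round what is visible of it).
The state is a dict: "time": time; "joint_positions": joint angles; "dq": joint speeds; "tau": joint torques, N m; "tool_pos": TCP position; "tcp_rot": TCP orientation; "contact_force": force on the tool from outside, world axes, zero at the start; "moment": the same for the moment, N m; "grip_width": finger opening in mm; "finger_force": force on a finger pad.
Only numpy, scipy, OpenCV 4.12 (cv2) and the standard library are available. Lean on these libraries where they do the work, as an engineer would, in place of code of your own. Each camera call takes 0.05 s, during which the arm holds its last target. There are 200 camera calls.

## Working session

There is one attempt and no reset: what is moved stays moved. The work goes in short steps, Python scripts to look and compute and a tool call to move; the robot and the scene stay as the last step left them, time stands still between calls to the robot, and variables do not carry over. Pictures are saved under pics/ and viewed, at most 10 in all, crops included, and the job is handed in when it is done.

Besides the shell and the picture viewer there is one more tool, called after "Call:" in YAML: its name, and indented under it one key for each argument. jog_arm: Moves the arm, as the interface text tells. Its arguments: {"type":"object","properties":{"dp":{"type":"array"},"twist":{"type":"array"},"jaw":{"type":"number"}},"required":["dp","twist"]}

```bash
mkdir -p pics
python3 - <<'E'
from plant import bot
import cv2,numpy as np
o=bot.get_obs(); print({k:np.round(v,3).tolist() for k,v in o.items()})
for n in ("scene","top"):
    im=bot.capture(n); cv2.imwrite(f"pics/{n}0.png",im)
    p=bot.camera_params(n); print(n,{k:np.round(v,4).tolist() for k,v in p.items()})
    for l in ("upright","control_box","lid","square","multimeter","screwdriver_cross","tape_yellow"):
        r=bot.masks_of(n,l)
        for d in r[:2]: print(l,round(d["confidence"],2),np.round(d["bbox"]).tolist())
E
```

```text
{'time': 0.0, 'joint_positions': [1.068, 0.343, 1.525, 0.0, 1.275, -0.146], 'dq': [-0.0, 0.001, -0.001, -0.002, 0.0, -0.002], 'tau': [0.001, -43.123, -24.423, 0.072, 0.056, -0.0], 'tool_pos': [183.135, 491.577, 226.026], 'tcp_rot': [-3.14, -0.0, 2.785], 'contact_force': [0.005, 0.12, 0.097], 'moment': [-0.003, 0.057, 0.007], 'finger_force': 0.0, 'grip_width': 92.013}
scene {'fx': 553.1868, 'fy': 553.1868, 'cx': 316.4541, 'cy': 243.0204, 'R': [[0.8537, -0.5202, 0.024], [-0.2473, -0.4455, -0.8605], [0.4583, 0.7286, -0.5089]], 't': [-480.9277, 167.3116, 1236.8871]}
upright 0.63 [336.0, 204.0, 39.0, 68.0]
control_box 0.87 [310.0, 221.0, 72.0, 86.0]
lid 0.59 [316.0, 198.0, 68.0, 43.0]
square 0.87 [322.0, 284.0, 56.0, 49.0]
multimeter 0.89 [289.0, 200.0, 36.0, 26.0]
screwdriver_cross 0.73 [244.0, 243.0, 43.0, 37.0]
tape_yellow 0.87 [374.0, 356.0, 34.0, 28.0]
top {'fx': 611.5407, 'fy': 611.5407, 'cx': 313.8167, 'cy': 243.1843, 'R': [[-0.005, -1.0, 0.0025], [-0.9897, 0.0045, -0.1431], [0.143, -0.0032, -0.9897]], 't': [-66.7073, 531.9454, 1445.8855]}
upright 0.68 [251.0, 185.0, 54.0, 27.0]
control_box 0.6 [259.0, 230.0, 71.0, 78.0]
lid 0.71 [257.0, 212.0, 59.0, 46.0]
square 0.65 [359.0, 270.0, 14.0, 62.0]
screwdriver_cross 0.84 [234.0, 301.0, 95.0, 12.0]
screwdriver_cross 0.47 [260.0, 228.0, 69.0, 82.0]
tape_yellow 0.66 [452.0, 278.0, 26.0, 23.0]
```

Run:
```python
import cv2
a=cv2.imread("pics/scene0.png")[130:400,200:440]; b=cv2.imread("pics/top0.png")[150:330,160:480]
cv2.imwrite("pics/a.png",cv2.resize(a,None,fx=2.2,fy=2.2,interpolation=2)); cv2.imwrite("pics/b.png",cv2.resize(b,None,fx=2.5,fy=2.5,interpolation=2))
```

```text
(no output)
```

View pics/a.png

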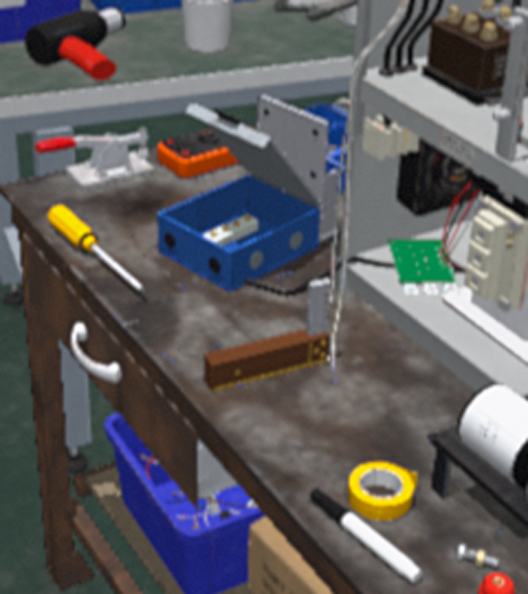

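View pics/b.png

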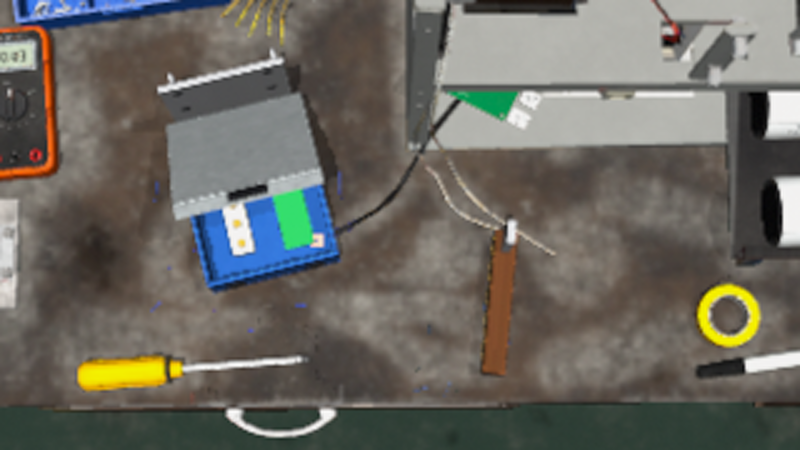

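The scene view shows the lid about half open, hinged at the back; the square stands right of the box with its blade at the far end. In the top crop, the plate top runs (158,88)–(285,58), the lid tab is at (248,190), and the stock runs (493,373)–(512,225). I'll fit poses to these points.

```bash
cat > h.py <<'E'
import numpy as np, cv2
from scipy.optimize import least_squares
from scipy.spatial.transform import Rotation as Ro
def proj(p,X):
    c=np.atleast_2d(X)@np.array(p["R"]).T+np.array(p["t"])
    return np.c_[p["fx"]*c[:,0]/c[:,2]+p["cx"],p["fy"]*c[:,1]/c[:,2]+p["cy"]]
def place(P,X):  # P = x,y,yaw
    return np.atleast_2d(X)@Ro.from_euler("z",P[2]).as_matrix().T+[P[0],P[1],0]
def lidpt(a,X):  # closed-lid point in box frame -> angle a (hinge x=80,z=57)
    X=np.atleast_2d(X).astype(float); u=X[:,0]-80; w=X[:,2]-57
    return np.c_[80+u*np.cos(a)+w*np.sin(a),X[:,1],57-u*np.sin(a)+w*np.cos(a)]
E
python3 - <<'E'
from plant import bot
from h import *
pt,ps=bot.camera_params("top"),bot.camera_params("scene")
T=lambda L:np.array(L)/2.5+[160,150]
S=lambda L:np.array(L)/2.2+[200,130]
bx=[[-79,65,0],[-79,-65,0],[79,-65,56]]; 
topX=[[-79,65,0],[-79,-65,0],[87,58,168],[87,-58,168]]; topu=T([[210,290],[340,262],[158,90],[285,62]])
scX=[[-79,65,0],[-79,-65,0],[-79,65,56],[-79,-65,56],[87,58,168],[87,-58,168]]; scu=S([[160,257],[233,288],[158,215],[232,247],[258,96],[328,127]])
lt=[[-82,67,62],[-82,-67,62]]; ltu=T([[177,218],[325,182]]); lsu=S([[187,105],[265,146]])
def f(v):
    P=v[:3]; l=place(P,lidpt(v[3],lt))
    return np.r_[proj(pt,place(P,topX))-topu,proj(ps,place(P,scX))-scu,proj(pt,l)-ltu,proj(ps,l)-lsu].ravel()
r=least_squares(f,[500,100,.23,.8],x_scale=[10,10,.1,.1],loss="soft_l1"); print(r.x,np.round(f(r.x).reshape(-1,2),1).tolist())
sx=[[-140,11,36],[-140,-11,36],[0,0,100]]; su=T([[483,373],[505,374],[512,220]])
s2=[[-140,11,0],[-140,11,36],[0,-11,0],[-140,-11,0]]; s2u=S([[207,386],[205,353],[328,360],[214,387]])
g=lambda v:np.r_[proj(pt,place(v,sx))-su,proj(ps,place(v,s2))-s2u].ravel()
r=least_squares(g,[450,-150,-.1],x_scale=[10,10,.1],loss="soft_l1"); print(r.x,np.round(g(r.x).reshape(-1,2),1).tolist())
E
```

```text
[5.72277604e+02 5.58468591e+01 2.37036785e-01 8.01532362e-01] [[1.3, 0.3], [0.4, -1.0], [0.5, 0.1], [0.0, -0.8], [-0.8, -2.4], [-1.4, 2.1], [-0.3, -1.1], [-0.7, 2.4], [0.3, -0.7], [-0.7, -1.7], [-0.1, -1.1], [-0.1, -1.1], [-0.5, 2.8], [-0.2, 0.5]]
[ 5.36391225e+02 -1.87413532e+02 -9.19192156e-02] [[0.2, -1.0], [0.5, -0.6], [-0.2, -0.9], [-1.5, -2.1], [-0.5, 0.4], [0.2, 0.4], [-0.8, 2.7]]
```

Call:
jog_arm:
  dp:
    - [0,0,0]
    - [0,0,0]
    - [0,0,0]
    - [0,0,0]
    - [-0.0128,-0.0258,0]
    - [-0.0256,-0.0516,0]
    - [-0.0256,-0.0516,0]
    - [-0.0256,-0.0516,0]
    - [-0.0256,-0.0516,0]
    - [-0.0256,-0.0516,0]
  twist: [-8.5,-8.5,-8.5,-8.5,0,0,0,0,0,0]
  jaw: 0

```text
time: 2.05
tool_pos: [387.8, 247.6, 227.0]
tcp_rot: [3.141, 0.001, -2.905]
contact_force: [0.9, -0.5, -0.0]
grip_width: 1.0
finger_force: 0.0
```

Call:
jog_arm:
  dp:
    - [-0.0256,-0.0516,0]
    - [-0.0256,-0.0516,0]
    - [-0.0256,-0.0516,0]
    - [-0.0256,-0.0516,0]
    - [-0.0128,-0.0258,0]
    - [0,0,0]
  twist: [0,0,0,0,0,0]

```text
time: 2.8
tool_pos: [554.0, 48.6, 226.2]
tcp_rot: [3.142, -0.0, -2.908]
contact_force: [-0.3, 0.8, -0.1]
grip_width: 0.4
finger_force: 0.0
```

Call:
jog_arm:
  dp:
    - [0,0,0.025]
    - [0,0,0.022]
    - [0,0,0.012]
    - [0.003,0,0.012]
    - [0.003,0,0.012]
    - [0.003,0,0.012]
    - [0.003,0,0.012]
    - [0.004,0,0.012]
    - [0.004,0,0.012]
    - [0.004,0,0.012]
  twist: [0,0,0,0,0,0,0,0,0,0]

```text
time: 4.05
tool_pos: [529.9, 44.7, 83.0]
tcp_rot: [-3.142, 0.001, -2.905]
contact_force: [0.7, 0.3, 0.3]
grip_width: 0.5
finger_force: 0.5
```

Call:
jog_arm:
  dp:
    - [0.002,0,0.01]
    - [0,0,0.005]
    - [0,0,0.002]
    - [0,0,0.001]
    - [0,0,0.001]
    - [0,0,0]
  twist: [0,0,0,0,0,0]

```text
time: 4.8
tool_pos: [528.1, 44.3, 64.8]
tcp_rot: [-3.142, 0.001, -2.905]
contact_force: [0.2, -0.0, 0.1]
grip_width: 0.7
finger_force: 0.0
```

Run:
```python
from plant import bot
import cv2,numpy as np
a=bot.capture("scene")[130:300,230:400]; b=bot.capture("top")[150:330,180:360]
f=lambda x:cv2.resize(x,(400,400),interpolation=2)
cv2.imwrite("pics/c.png",np.hstack([f(a),f(b)]))
```

```text
(no output)
```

View pics/c.png

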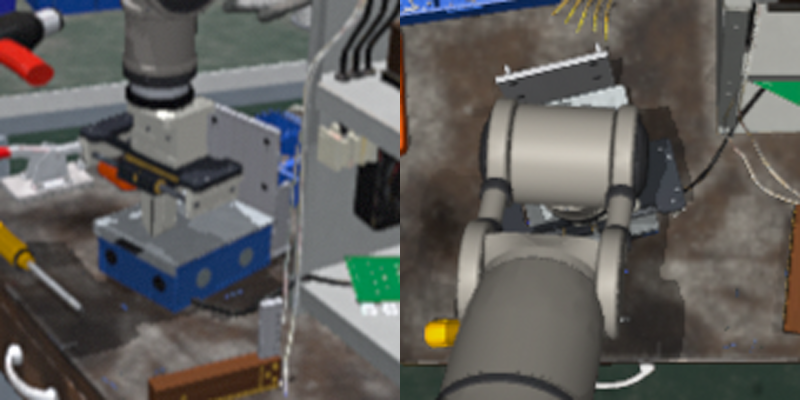

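The lid follows the fingers and is almost closed. I'll press on to solid contact.

Call:
jog_arm:
  dp:
    - [0.003,0,0.001]
    - [0.003,0,0.001]
    - [0.003,0,0.001]
    - [0,0,0.001]
    - [0,0,0]
  twist: [0,0,0,0,0]

```text
time: 5.52
tool_pos: [520.0, 42.2, 62.1]
tcp_rot: [-3.141, 0.003, -2.905]
contact_force: [0.3, 1.6, 10.6]
grip_width: 0.7
finger_force: 5.6
```

Call:
jog_arm:
  dp:
    - [0,0,0.001]
    - [0,0,0]
    - [0,0,-0.02]
    - [0,0,-0.05]
    - [0,0,-0.05]
    - [0,0,-0.05]
    - [0.0113,-0.0201,0]
    - [0.0227,-0.0402,0]
    - [0.0227,-0.0402,0]
    - [0.0227,-0.0402,0]
  twist: [0,0,0,0,0,0,0,0,0,0]

```text
time: 6.78
tool_pos: [473.9, -114.3, 229.4]
tcp_rot: [3.141, -0.001, -2.905]
contact_force: [1.0, -0.3, -0.5]
grip_width: 0.1
finger_force: 0.0
```

Call:
jog_arm:
  dp:
    - [0.0227,-0.0402,0]
    - [0.0113,-0.0201,0]
    - [0,0,0]
    - [0,0,0]
    - [0,0,0]
  twist: [0,0,9.4,9.4,0]
  jaw: 0.06

```text
time: 7.4
tool_pos: [455.5, -179.8, 229.4]
tcp_rot: [3.141, -0.001, 3.051]
contact_force: [0.5, 0.4, -0.6]
grip_width: 45.5
finger_force: 0.0
```

Run:
```python
from plant import bot
import cv2,numpy as np
o=bot.get_obs(); p=bot.camera_params("wrist"); im=bot.capture("wrist")
cv2.imwrite("pics/w1.png",im)
np.save("pw1.npy",p,allow_pickle=True)
a=bot.capture("scene"); cv2.imwrite("pics/s1.png",a); t=bot.capture("top"); cv2.imwrite("pics/t1.png",t)
print(np.round(o["tool_pos"],1),np.round(o["tcp_rot"],4)); print(bot.masks_of("wrist","square")[:1][0]["bbox"] )
from h import *
for P in ([[536.4,-187.4,-.0919]]): print(np.round(proj(p,place(P,[[-140,11,36],[-140,-11,36],[0,-11,36],[0,11,36],[0,4,100],[-22,4,100],[0,-4,100],[-22,-4,100]]))))
C=-np.array(p["R"]).T@p["t"]; print(C)
```

```text
[ 455.5 -179.8  229.4] [ 3.1411e+00 -1.1000e-03  3.0513e+00]
[317.9, 239.2, 27.5, 162.2]
[[324. 159.]
 [302. 158.]
 [303. 290.]
 [323. 290.]
 [317. 318.]
 [317. 296.]
 [308. 318.]
 [308. 296.]]
[ 380.77287964 -172.21399417  387.2141633 ]
```

View pics/w1.png

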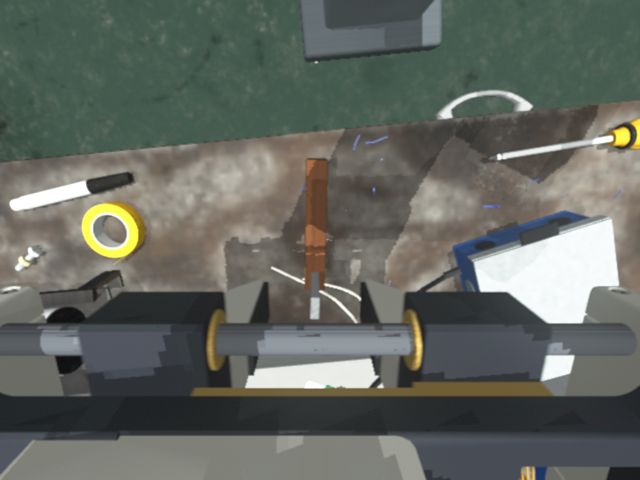

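The wrist view shows the stock's top from (306,159)–(328,159) to about (305,289)–(326,289) and the blade tip at (310–320, 318). That is about 3 px off my estimate, so I'll refine it.

Run:
```python
from h import *
p=np.load("pw1.npy",allow_pickle=True).item()
im=cv2.cvtColor(cv2.imread("pics/w1.png"),cv2.COLOR_BGR2LAB).astype(float)
b=im[:,:,1]  # redness
rows=np.arange(170,275,8); c=[]
for r in rows:
    l=cv2.GaussianBlur(b[r-3:r+4].mean(0)[None],(1,5),0)[0]; g=np.gradient(l)
    w=slice(296,315); w2=slice(315,340)
    c.append([296+np.argmax(g[w]),315+np.argmin(g[w2])])
c=np.array(c); print(np.c_[rows,c].tolist())
col=b[:,311:323].mean(1); g=np.gradient(col); print("near end row",145+np.argmax(g[145:175]),np.round(col[150:166],0))
m=np.c_[c.mean(1),rows]
good=np.abs(c[:,1]-c[:,0]-21)<3
m=m[good]
def f(v):
    X=place(v,[[x,0,36] for x in (-140,0)]); q=proj(p,X)
    d=q[1]-q[0]; n=np.array([-d[1],d[0]])/np.linalg.norm(d)
    return np.r_[(m-q[0])@n, 3*(q[0,1]-158.5)]
r=least_squares(f,[536,-187,-.09],x_scale=[10,10,.1],loss="soft_l1"); print(r.x,np.round(f(r.x),1))
print(proj(p,place(r.x,[[0,4,100],[0,-4,100]])), "grip",place(r.x,[[-80,0,18]]))
```

```text
[[170, 306, 327], [178, 306, 327], [186, 306, 327], [194, 305, 326], [202, 305, 326], [210, 305, 326], [218, 305, 326], [226, 305, 326], [234, 305, 325], [242, 305, 325], [250, 305, 325], [258, 305, 325], [266, 305, 325], [274, 305, 324]]
near end row 159 [130. 130. 129. 129. 129. 129. 129. 130. 132. 138. 142. 142. 142. 142.
 142. 142.]
[ 5.36539518e+02 -1.85575262e+02 -1.05746912e-01] [-0.1 -0.3 -0.4  0.5  0.3  0.2  0.  -0.1  0.3  0.1 -0.  -0.2 -0.3  0.1
 -0. ]
[[318.75879353 318.44951425]
 [310.05254413 318.32932932]] grip [[ 456.98639788 -177.13126666   18.        ]]
```

Call:
jog_arm:
  dp:
    - [-0.0012,0.0028,0]
    - [0,0,0.05]
    - [0,0,0.05]
    - [0,0,0.05]
    - [0,0,0.04]
    - [0,0,0.02]
    - [0,0,0.01]
    - [0,0,0.006]
    - [0,0,0]
  twist: [0.9,0,0,0,0,0,0,0,0]

```text
time: 8.72
tool_pos: [457.8, -177.2, 4.0]
tcp_rot: [-3.141, 0.001, 3.034]
contact_force: [-0.0, 0.1, -0.2]
grip_width: 59.8
finger_force: 0.0
```

Call:
jog_arm:
  dp:
    - [0,0,0]
    - [0,0,0]
    - [0,0,0]
    - [0,0,0]
    - [0,0,0]
    - [0,0,0]
  twist: [0,0,0,0,0,0]
  jaw: 0

```text
time: 9.48
tool_pos: [457.6, -177.3, 3.9]
tcp_rot: [-3.141, 0.0, 3.034]
contact_force: [-0.4, -0.7, 2.2]
grip_width: 21.7
finger_force: 30.0
```

Run:
```python
import cv2,numpy as np
f=lambda x:cv2.resize(x,(400,400),interpolation=2)
t=cv2.imread("pics/t1.png")[160:280,200:320]; w=cv2.imread("pics/w1.png")[190:350,460:620];s=cv2.imread("pics/s1.png")[160:280,255:375]
cv2.imwrite("pics/d.png",np.hstack([f(t),f(w)])); cv2.imwrite("pics/e.png",f(s))
```

```text
(no output)
```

View pics/d.png

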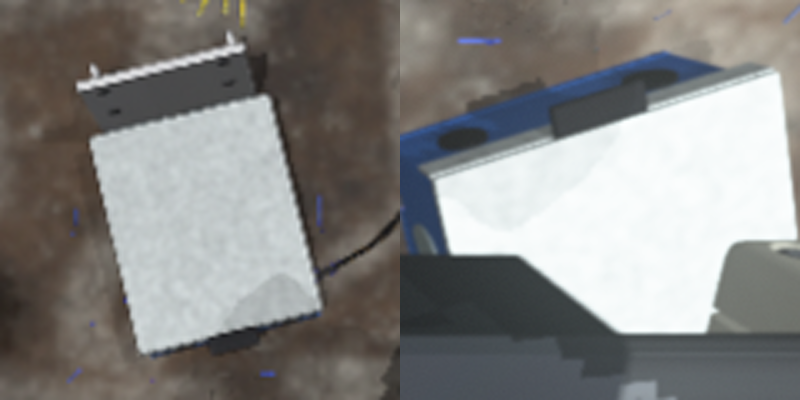

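View pics/e.png

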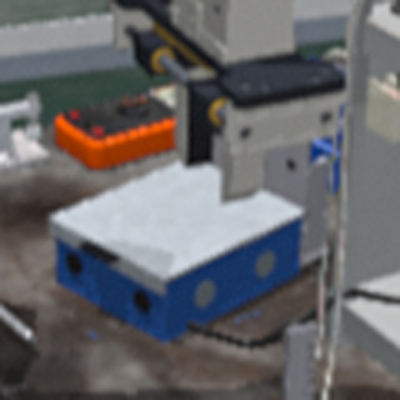

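Left crop: lid closed, its corners at (141,354), (322,312), (270,94), (90,136); plate top front edge from (80,90) to (243,48). Wrist crop: lid corners at (434,180) and (779,72).

Run:
```python
from plant import bot
from h import *
pt=bot.camera_params("top"); pw=np.load("pw1.npy",allow_pickle=True).item()
tu=np.array([[141,354],[322,312],[270,94],[90,136],[80,90],[243,48]])/3.3333+[199.65,159.65]
tX=[[-82,67,62],[-82,-67,62],[80,-67,62],[80,67,62],[87,58,168],[87,-58,168]]
wu=np.array([[34,180],[379,72]])/2.5+[459.7,189.7]; wX=[[-82,-67,62],[-82,67,62]]
ft=lambda v:(proj(pt,place(v,tX))-tu).ravel(); fw=lambda v:(proj(pw,place(v,wX))-wu).ravel()
for n,f in (("top",ft),("wrist",fw),("both",lambda v:np.r_[ft(v),fw(v)])):
    r=least_squares(f,[572,56,.237],x_scale=[10,10,.1]); print(n,r.x,np.round(f(r.x),1).tolist(),"corner",place(r.x,[[87,0,62]]))
```

```text
top [5.70512270e+02 5.69215244e+01 2.36902979e-01] [-0.4, -0.2, 0.1, -1.0, -0.1, -0.1, -0.1, 0.3, -0.5, 0.2, 1.0, 0.7] corner [[655.08231534  77.33983605  62.        ]]
wrist [5.72682302e+02 5.95760524e+01 2.42516271e-01] [-0.2, 0.0, 0.2, -0.0] corner [[657.13640199  80.46875617  62.        ]]
both [5.71920540e+02 5.81829950e+01 2.33952112e-01] [-1.1, -0.8, -0.5, -1.5, -0.5, -0.6, -0.6, -0.4, -0.9, -0.5, 0.6, 0.2, -1.0, -1.3, -0.4, -0.3] corner [[656.55046886  78.35166314  62.        ]]
```

Call:
jog_arm:
  dp:
    - [0,0,-0.02]
    - [0,0,-0.04]
    - [0,0,-0.05]
    - [0,0,0]
    - [0,0,0]
    - [0,0,0]
    - [0,0.02,0]
    - [0,0.036,0]
    - [0,0.036,0]
    - [0,0.036,0]
  twist: [0,0,0,-6.6,-6.6,-6.5,0,0,0,0]

```text
time: 10.72
tool_pos: [426.2, -50.6, 113.4]
tcp_rot: [3.141, -0.001, -2.907]
contact_force: [0.4, 0.5, -1.2]
grip_width: 21.6
finger_force: 30.0
```

Call:
jog_arm:
  dp:
    - [0,0.036,0]
    - [0,0.028,0]
    - [-0.005,0.01,0]
    - [-0.02,0,0]
    - [-0.03,0,0]
    - [-0.03,0,0]
    - [-0.03,0,0]
    - [-0.024,0,0]
    - [-0.01,0,0]
    - [0,0,0]
  twist: [0,0,0,0,0,0,0,0,0,0]

```text
time: 11.98
tool_pos: [554.8, 54.1, 113.2]
tcp_rot: [3.141, -0.001, -2.905]
contact_force: [0.2, -0.1, -2.1]
grip_width: 21.7
finger_force: 30.0
```

Call:
jog_arm:
  dp:
    - [0,0,0.02]
    - [0,0,0.015]
    - [0,0,0.006]
    - [0,0,0.003]
    - [0,0,0.001]
    - [0,0,0]
  twist: [0,0,0,0,0,0]

```text
time: 12.72
tool_pos: [555.2, 54.1, 69.1]
tcp_rot: [-3.141, 0.001, -2.905]
contact_force: [-0.3, 0.5, -1.4]
grip_width: 21.8
finger_force: 30.0
```

Call:
jog_arm:
  dp:
    - [0,0,0.001]
    - [0,0,0.001]
    - [0,0,0]
  twist: [0,0,0]

```text
time: 13.1
tool_pos: [555.0, 54.2, 66.7]
tcp_rot: [3.141, -0.0, -2.905]
contact_force: [-0.3, 0.1, -2.2]
grip_width: 22.2
finger_force: 30.0
```

Call:
jog_arm:
  dp:
    - [-0.008,0,0]
    - [-0.006,0,0]
    - [-0.003,0,0]
    - [-0.002,0,0]
    - [-0.001,0,0]
    - [0,0,0]
  twist: [0,0,0,0,0,0]

```text
time: 13.85
tool_pos: [574.4, 58.8, 66.7]
tcp_rot: [3.141, -0.0, -2.905]
contact_force: [-0.3, 0.4, -3.3]
grip_width: 21.8
finger_force: 30.0
```

Call:
jog_arm:
  dp:
    - [-0.001,0,0]
    - [-0.001,0,0]
    - [0,0,0]
  twist: [0,0,0]

```text
time: 14.22
tool_pos: [576.5, 59.3, 66.8]
tcp_rot: [3.142, 0.0, -2.905]
contact_force: [0.2, -0.9, -1.9]
grip_width: 21.6
finger_force: 30.0
```

Run:
```python
from plant import bot
import cv2,numpy as np
from h import *
o=bot.get_obs();p=bot.camera_params("wrist"); w=bot.capture("wrist"); s=bot.capture("scene")[160:280,255:375]
cv2.imwrite("pics/f.png",np.hstack([cv2.resize(w,(480,360),interpolation=3),cv2.resize(s,(320,360),interpolation=2)])); cv2.imwrite("pics/w2.png",w)
print(o["tool_pos"],o["contact_force"],o["moment"])
```

```text
[576.45493727  59.30970403  66.75699333] [ 0.15308667 -0.90133555 -1.92772504] [ 0.05455759 -0.02968471  0.00863961]
```

View pics/f.png

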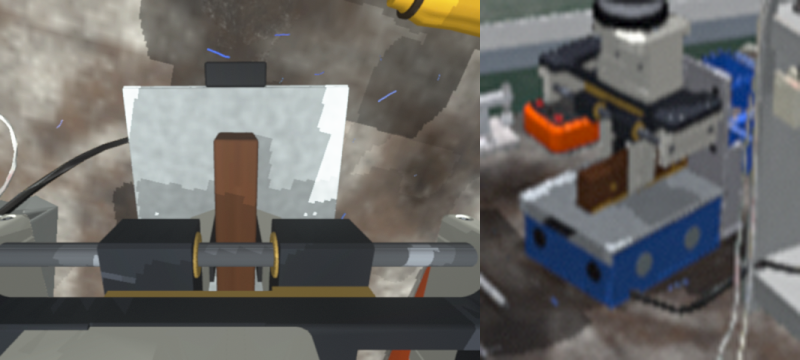

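The wrist view shows the stock centred on the lid and square to it; the lid's front edge runs at about row 116. The blade is not yet touching. Next is a yaw check with fitted edge lines.

Run:
```python
from plant import bot
from h import *
im=cv2.cvtColor(cv2.imread("pics/w2.png"),cv2.COLOR_BGR2LAB).astype(float)
p=bot.camera_params("wrist"); R=np.array(p["R"]);t=np.array(p["t"]);C=-R.T@t
def bp(u,v,z):
    d=R.T@np.array([(u-p["cx"])/p["fx"],(v-p["cy"])/p["fy"],1]); return C+d*(z-C[2])/d[2]
L=cv2.GaussianBlur(im[:,:,0],(3,3),0); A=cv2.GaussianBlur(im[:,:,1],(3,3),0)
def peak(g,lo):
    i=int(np.argmax(g)); i=min(max(i,1),len(g)-2); a,b,c=g[i-1:i+2]; return lo+i+(a-c)/(2*(a-2*b+c)+1e-9)
pts=[]
for u in list(range(175,265,6))+list(range(365,455,6)):
    g=np.gradient(L[106:128,u]); pts.append(bp(u,peak(g,106),62)[:2])
def line(q,a):
    q=np.array(q)
    for _ in range(3):
        k=np.polyfit(q[:,1-a],q[:,a],1); e=q[:,a]-np.polyval(k,q[:,1-a]); q=q[np.abs(e)<max(1.5*np.std(e),.3)]
    return k,len(q),np.std(e)
k,n,s=line(pts,0); print("lid front: yaw",np.arctan(-k[0]),n,s)
l,r=[],[]
for v in range(190,285,5):
    l.append(bp(275+peak(np.gradient(A[v,275:300]),0),v,98)[:2]); r.append(bp(328+peak(-np.gradient(A[v,328:355]),0),v,98)[:2])
for q in (l,r):
    kk,n,s=line(q,1); print("stock yaw",np.arctan(kk[0]),n,s)
# front edge point nearest to box y=0 line -> corner
a=np.arctan(-k[0]); m=np.mean(pts,0); tcp=np.array(bot.get_obs()["tool_pos"])[:2]; d=np.array([np.cos(a),np.sin(a)])
print("lid front edge -> TCP along x",(tcp-m)@d,"contact expected at",169-79.4)
```

```text
lid front: yaw 0.2419461430414483 30 0.04513786231063285
stock yaw 0.23634793269428395 19 0.04110145517740186
stock yaw 0.2346100669181144 19 0.03423465806376758
lid front edge -> TCP along x 86.49706489235358 contact expected at 89.6
```

Call:
jog_arm:
  dp:
    - [0,0,0]
    - [-0.001,0,0]
    - [-0.001,0,0]
    - [-0.001,0,0]
    - [0,0,0]
  twist: [-0.35,0,0,0,0]

```text
time: 14.95
tool_pos: [579.3, 60.1, 66.7]
tcp_rot: [3.142, 0.0, -2.899]
contact_force: [-1.0, 0.4, -1.8]
grip_width: 21.8
finger_force: 30.0
```

Call:
jog_arm:
  dp:
    - [-0.001,0,0]
    - [0,0,0]
  twist: [0,0]

```text
time: 15.2
tool_pos: [579.4, 60.1, 66.6]
tcp_rot: [3.141, -0.002, -2.899]
contact_force: [-5.0, -1.7, 0.5]
grip_width: 21.8
finger_force: 30.0
```

Plate contact is reached. Now down onto the lid.

Call:
jog_arm:
  dp:
    - [0,0,0.0005]
    - [0,0,0.0005]
    - [0,0,0]
  twist: [0,0,0]

```text
time: 15.58
tool_pos: [579.3, 60.1, 65.8]
tcp_rot: [3.141, -0.002, -2.899]
contact_force: [-6.0, -1.3, 2.1]
grip_width: 21.9
finger_force: 30.0
```

Call:
jog_arm:
  dp:
    - [0,0,0.0005]
    - [0,0,0]
    - [0,0,0]
  twist: [0,0,0]

```text
time: 15.95
tool_pos: [579.4, 60.1, 65.8]
tcp_rot: [3.141, -0.001, -2.899]
contact_force: [-7.4, -1.2, 4.6]
grip_width: 21.8
finger_force: 30.0
```

Call:
jog_arm:
  dp:
    - [0,0,0.0005]
    - [0,0,0.0005]
    - [0,0,0.0005]
    - [-0.0005,0,0]
    - [-0.0003,0,0]
    - [0,0,0]
    - [0,0,0]
  twist: [0,0,0,0,0,0,0]

```text
time: 16.82
tool_pos: [579.4, 60.1, 65.8]
tcp_rot: [-3.142, -0.003, -2.899]
contact_force: [-13.7, -3.0, 17.0]
grip_width: 21.9
finger_force: 30.0
```

Run:
```python
from plant import bot
import cv2,numpy as np
o=bot.get_obs(); s=bot.capture("scene")[170:260,270:370]; t=bot.capture("top")[150:290,180:320]
print(o["tool_pos"],o["contact_force"],o["moment"],o["tcp_rot"])
cv2.imwrite("pics/g.png",np.hstack([cv2.resize(s,(500,450),interpolation=2),cv2.resize(t,(300,450),interpolation=2)]))
```

```text
[579.38550607  60.11243268  65.75469883] [-13.69945739  -3.00273157  16.97961415] [-0.31004612  1.92068991 -0.03690635] [-3.14159024e+00 -2.61283777e-03 -2.89862729e+00]
```

View pics/g.png

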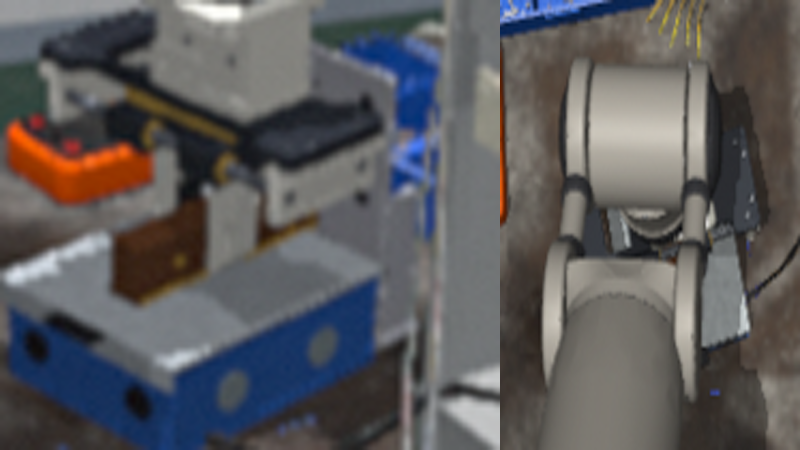

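The last view shows the stock lying flat on the closed lid with the blade against the plate. The TCP height of 65.8 mm matches an untilted square, and both faces carry load (about 14 N and 17 N). Handing in.

```bash
python3 -c "
from plant import bot
print(bot.close_job())"
```

```text
the job is handed in; nothing more can be done
None
```

I closed the lid, pressed the square into the corner with its stock on the lid (about 17 N) and its blade on the plate (about 14 N), and handed the job in still gripping it at about 17 s, with no contact with the multimeter, screwdriver or tape roll; no verdict was returned.

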